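# Release and slide off a terminal cover

### The arm

A 6-joint arm with a two-finger parallel gripper is mounted at the origin on the work surface. World frame = base frame: x ahead of the robot, y to its left, z up, the work surface at z = 0. Lengths are in m, angles in degrees, forces in N, time in s.
With the tool pointing down it reaches from about 0.4 to 0.825 m from the base axis. Payload 7 kg.
Tool frame: the origin (TCP) lies on the centre line of the jaws, within the pads' length; the fingertips stand 11 mm ahead of it and the grasp point (between the pads) lies 8 mm behind it; z points along the fingers, y is the direction in which the jaws open and shut (so a half turn about z gives the same grasp; the last joint's range is limited). The gripper opens to 88 mm and grips with 3 to 60 N. Pads are 19 mm wide; open, the fingers measure 130 mm over their backs; the gripper's body (78 mm by 193 mm) begins 47 mm behind the grasp point.
Start: joints at [-56.201, 20.546, 0.682, 0, -70.136, -16.507], TCP at [0.201, -0.644, 0.238] pointing down, gripper open.
Joint ranges: [-176.03, 176.03], [-82.01, 121.73], [-58.28, 71.71], [-173.87, 95.51], [-174.79, -0.11], [-173.66, 173.66]. Speed limits (degrees/s): [136.94, 136.94, 172.46, 180, 180, 180].

### API

Orientations are given as [roll, pitch, yaw] about the fixed x, y, z axes, in that order (R = Rz(yaw) Ry(pitch) Rx(roll)).
In Python, from plant import ctrl, cams, order gives the robot as it stands.
- The arm moves only by the tool jog_arm, never from a script. Its argument "motion" is a list of rows, each an object with "offset": the shift along the tool's x, y, z in mm, a list of three; "roll": the turn about the tool's z in rad; "hand": the finger opening in mm, from 0 to 87.6. A call has 1 to 20 rows; each row is the pose to reach, as a shift and turn from the pose commanded when the call began, along the tool's axes at that moment; what a row does not reach only later rows make up. A row lasts 1/12 s, in which the tool goes at most 41.7 mm and 7.16 degrees, less where a joint would pass 70% of its speed; a pose out of reach is approached as far as the arm can. A call with a gripper value outside its range is refused whole. The fingers move at their own pace and stop on an object; the grip force is fixed at half the most. Time passes only in rows, so rows that repeat a pose let the fingers close. It gives the time, the measured TCP pose, the force and the opening at its end, in the units of the state.
- ctrl.get_obs(): the state, without advancing time (a new reading comes with each control period).
- cams.snapshot(name): name is "side" or "top" or "wrist"; returns a dict with "img" (420x560x3 uint8, red, green, blue), "K" (3x3 intrinsics, pixels), "cam_to_world" (4x4, takes a point from camera to world coordinates); the wrist camera has in their place "T_tool_cam" (4x4, takes a point from camera to tool coordinates, whose origin is the TCP and whose axes are the flange's). Camera axes: x right, y down, z forward; pixel columns grow to the right and rows downward; lengths in m; the calibration is good to about 2 mm. A picture is of the moment at which its call begins: read the wrist's pose just before it. There is no depth.
- order.close_job(): hands the job in, once; it reports no verdict.
The state is a dict: "clock": time; "joint_pos": joint angles; "qvel": joint speeds; "tau": joint torques, N m; "tool_pos": TCP position; "orientation": TCP orientation; "force": force on the tool from outside, world axes, zero at the start; "moment": the same for the moment, N m; "opening": finger opening in m.
Only numpy, scipy, OpenCV 4.12 (cv2) and the standard library are available. Lean on these libraries where they do the work, as an engineer would, in place of code of your own. Each camera call takes 0.05 s, during which the arm holds its last target. There are 200 camera calls.

### The job

Open the terminal compartment of the control unit on the bench using only your fingertips: press the orange snap tab all the way in, then push the blue cover by its white rib, sliding it flat along its rails over the tab until it is completely off the compartment and all the terminals are bared. Do not lift or tip the cover, leave it lying on the rails, and leave the screwdriver, jar, relay and yellow parts bin where they are.

Things in the scene. Friction and masses are not known exactly. Their poses are not given: they have to be found in the camera images.
- unit: Grey control unit fixed to the bench, 230 x 116 mm in plan. Origin under its middle at bench level, z up; +x is the way the cover slides to open. Two aluminium rails along x (tops 54 mm above the bench, 32 to 46 mm off the middle line) carry the cover; the deck between them is 44 mm high. Guide lips outside the rails, 64 mm high; end walls 66 mm high.
- compartment (a point): Middle of the terminal compartment's mouth (83 mm along x, 64 mm across, between the rails), at rail height, x = -61.5 mm on the unit. The cover closes it at the start. The rear wall's inner face is at the unit's x = -103 mm.
- park (a point): Middle of a good final place for the cover's origin: x = +45 mm on the unit, at rail height (54 mm). The end stop's inner face is at x = +107 mm.
- tab (a joint): Travel of the orange snap tab in m: 0 fully up (locks the cover), 0.014 fully in (its stop). It moves straight down, needs about 4 N, has no spring and stays where it is left. From 0.009 on the cover can pass over it.
- tab_top (a point): Centre of the flat top of the orange snap tab, 36 mm (along the unit's x) by 30 mm, 62 mm above the bench when fully up and 48 mm when fully in; at x = 10, y = 0 mm on the unit. It stands about 3 mm ahead of the front edge of the seated cover, with 17 mm free at either side of it between the rails.
- cover: Loose blue cover plate 90 (x) x 88 x 6 mm, about 0.12 kg, on the rails; origin at the middle of its underside, axes as the unit's. Seated: origin at about x = -56 mm on the unit, 54 mm above the bench, top at 60 mm. Wholly off the compartment when its origin has passed x = +25 mm; against the end stop it is at +62 mm. Only friction holds it; 2 mm of play at each side.
- rib_back (a point): Middle of the rear face (the one to push, facing the unit's -x) of the white rib that stands across the cover: rib 12 mm thick, 60 mm wide (along y), rising 15 mm above the cover's top. This point is 5 mm ahead of the cover's origin and 13.5 mm above the cover's underside (7.5 mm above its top face). 50 mm of flat cover lies behind it.
- screwdriver: Loose red-handled screwdriver, 170 mm long, lying beside the unit; leave alone. Origin under its middle.
- jar: Loose jar with white label and orange cap, 44 mm across, 70 mm high; leave alone. Origin at the centre of its underside.
- relay: Loose white plug-in relay with black foot, 36 x 36 x 52 mm; leave alone. Origin at the centre of its underside.
- parts_bin: Loose yellow open parts bin, 70 x 50 x 35 mm; leave alone. Origin at the centre of its underside.
There are look-alikes about, which are no part of the job. Of the things like the cover, leave any that is pink; of the rest the smaller one is meant.

How it is judged:
By the outcome, as a careful person would: the job done as asked, in the order asked, and still so for the second after the job is handed in, with the robot touching nothing.
It also fails if it takes over 45 s, if anything falls off the work surface, if the arm or the gripper's body presses on something with over 40 N, if the wrist force passes 120 N, or if a joint passes its speed limit or range.

## Working session

There is one attempt and no reset: what is moved stays moved. The work goes in short steps, Python scripts to look and compute and a tool call to move; the robot and the scene stay as the last step left them, time stands still between calls to the robot, and variables do not carry over. Pictures are saved under pics/ and viewed, about 8 in all and at most 12, crops included, and the job is handed in when it is done.

Besides the shell and the picture viewer there is one more tool, called after "Emit:" in YAML: its name, and indented under it one key for each argument. jog_arm: Moves the arm, as the interface text tells. Its arguments: {"type":"object","properties":{"motion":{"type":"array"}},"required":["motion"]}

```bash
mkdir -p pics
cat > h.py <<'E'
import numpy as np, cv2
from scipy.spatial.transform import Rotation as R
from plant import ctrl, cams, order
def Ttool(o):
    T=np.eye(4);T[:3,:3]=R.from_euler('xyz',o['orientation'],degrees=True).as_matrix();T[:3,3]=o['tool_pos'];return T
def snap(n,f=None):
    o=ctrl.get_obs();s=cams.snapshot(n)
    T=s['cam_to_world'] if 'cam_to_world' in s else Ttool(o)@s['T_tool_cam']
    if f: cv2.imwrite('pics/'+f,s['img'][:,:,::-1]); np.savez('pics/'+f+'.npz',K=s['K'],T=T,img=s['img'])
    return s['img'],np.array(s['K']),np.array(T)
def ray(K,T,uv,z):
    d=T[:3,:3]@np.linalg.inv(K)@np.array([uv[0],uv[1],1.]);return T[:3,3]+d*(z-T[2,3])/d[2]
def proj(K,T,p):
    c=np.linalg.inv(T)@np.append(p,1);q=K@c[:3];return q[:2]/q[2]
E
python3 - <<'E'
from h import *
a=snap('top','top1.png')[0];b=snap('side','side1.png')[0]
print(ctrl.get_obs())
E
```

```text
{'clock': 0.1, 'joint_pos': array([-5.62027235e+01,  2.05860983e+01,  6.38820221e-01, -1.73854497e-02,
       -7.01349864e+01, -1.65081809e+01]), 'qvel': array([ 0.03797007, -0.11578304,  0.22378422,  0.12132417, -0.0081892 ,
       -0.02053395]), 'tau': array([-2.38335007e-03, -5.84163237e+01,  2.93752205e+01,  7.01561719e+00,
        1.01577325e-02, -6.38546658e-05]), 'tool_pos': array([ 0.20046986, -0.64410597,  0.23672984]), 'orientation': array([ 1.79916482e+02, -7.70707237e-03, -1.62716818e+02]), 'force': array([-0.28592687,  0.0346809 , -0.64388471]), 'moment': array([-0.00969057,  0.01559774, -0.00324239]), 'opening': 0.08760983937201554}
```

View pics/top1.png

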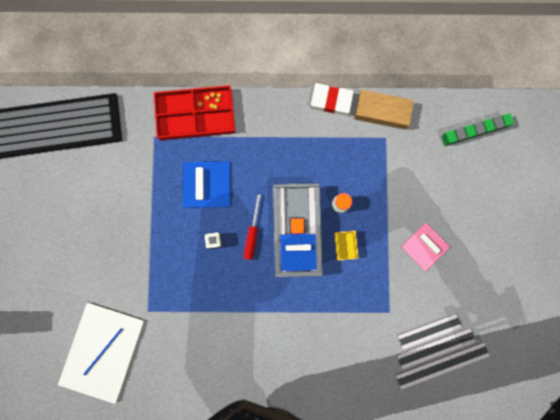

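View pics/side1.png

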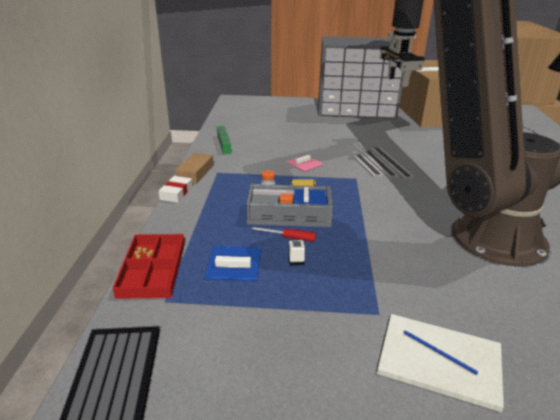

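The top view shows three things like the cover: a blue one on the unit (298,250), a larger blue plate on the mat (207,184) and a pink one (427,247). I choose the one on the unit, since it's the smaller blue one and sits beside the orange tab (297,226). Next I'll check it in a close crop.

Run:
```python
from h import *
d=np.load('pics/top1.png.npz');K,T=d['K'],d['T']
print(T.round(3),K.round(1))
im=cv2.imread('pics/top1.png')[175:285,225:370]
cv2.imwrite('pics/crop1.png',cv2.resize(im,None,fx=5,fy=5,interpolation=cv2.INTER_CUBIC))
for n,uv,z in [('rib',(298,248),.075),('tab',(297.5,226),.062),('c1',(274,185),.065),('c2',(320,185),.065),('c3',(275,276),.065),('c4',(322,275),.065),('plate',(207,184),.006),('plateTL',(183,163),.006),('plateBR',(231,207),.006)]: print(n,ray(K,T,uv,z).round(4))
```

```text
[[ 0.004 -0.994  0.113  0.472]
 [-1.    -0.004 -0.003 -0.032]
 [ 0.004 -0.113 -0.994  1.24 ]
 [ 0.     0.     0.     1.   ]] [[476.    0.  282.9]
 [  0.  476.  210.5]
 [  0.    0.    1. ]]
rib [ 0.5127 -0.0736  0.075 ]
tab [ 0.5676 -0.0728  0.062 ]
c1 [ 0.6699 -0.0139  0.065 ]
c2 [ 0.6704 -0.1289  0.065 ]
c3 [ 0.4444 -0.0177  0.065 ]
c4 [ 0.4473 -0.1327  0.065 ]
plate [0.6817 0.1629 0.006 ]
plateTL [0.7376 0.2274 0.006 ]
plateBR [0.6212 0.099  0.006 ]
```

View pics/crop1.png

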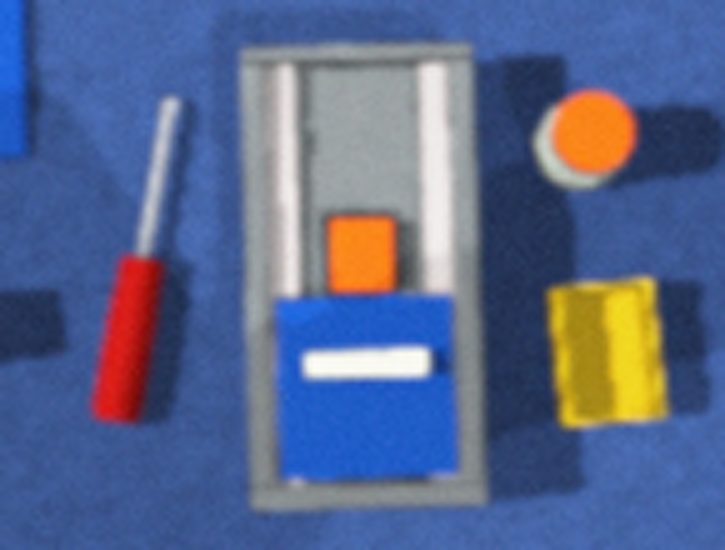

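The crop confirms the choice: the blue cover with its white rib (crop 367,362), the orange tab just ahead of it (362,252), and the compartment end nearest the robot. The unit's +x is world +x, turned about 1.8° toward +y.

```bash
cat >> h.py <<'E'
def tooloff(target,yaw=None):
    o=ctrl.get_obs();T=Ttool(o);print('offset mm',((T[:3,:3].T@(np.array(target)-T[:3,3]))*1000).round(1),'pos',o['tool_pos'].round(4),'rpy',o['orientation'].round(2))
    if yaw is not None: print('roll rad',-np.radians((yaw-o['orientation'][2]+180)%360-180))
E
python3 - <<'E'
from h import *
d=np.load('pics/top1.png.npz');K,T=d['K'],d['T']
c=[ray(K,T,(225+(u-2)/5,175+(v-2)/5),.065) for u,v in [(240,48),(472,45),(252,508),(488,502)]]
ce=np.mean(c,0);ax=(c[0]+c[1]-c[2]-c[3]);print(ce,np.degrees(np.arctan2(ax[1],ax[0])))
tb=ray(K,T,(225+360/5,175+252/5),.062);print('tab',tb)
tooloff([tb[0]-.02,tb[1],.22],-178.2)
print(cams.snapshot('wrist')['T_tool_cam'])
E
```

```text
[ 0.55928564 -0.07192215  0.065     ] 1.7665729049425072
tab [ 0.56908343 -0.07154421  0.062     ]
offset mm [-503.   443.1   17.3] pos [ 0.2005 -0.6441  0.2367] rpy [ 1.7992e+02 -1.0000e-02 -1.6272e+02]
roll rad 0.2702325027861124
[[-2.18886678e-03 -9.54409629e-01 -2.98491991e-01  8.22449024e-02]
 [ 9.99997599e-01 -2.12119745e-03 -5.50668896e-04  1.53670689e-03]
 [-1.07596752e-04 -2.98492479e-01  9.54411980e-01 -1.47412371e-01]
 [ 0.00000000e+00  0.00000000e+00  0.00000000e+00  1.00000000e+00]]
```

Emit:
jog_arm:
  motion:
    - {"offset": [-12, 11, 0], "roll": 0.01, "hand": 0}
    - {"offset": [-37, 33, 0], "roll": 0.02, "hand": 0}
    - {"offset": [-65, 57, 2], "roll": 0.03, "hand": 0}
    - {"offset": [-93, 82, 3], "roll": 0.05, "hand": 0}
    - {"offset": [-121, 107, 4], "roll": 0.06, "hand": 0}
    - {"offset": [-149, 131, 5], "roll": 0.08, "hand": 0}
    - {"offset": [-177, 156, 6], "roll": 0.09, "hand": 0}
    - {"offset": [-205, 181, 7], "roll": 0.11, "hand": 0}
    - {"offset": [-233, 205, 8], "roll": 0.12, "hand": 0}
    - {"offset": [-261, 230, 9], "roll": 0.14, "hand": 0}
    - {"offset": [-289, 255, 10], "roll": 0.15, "hand": 0}
    - {"offset": [-317, 279, 11], "roll": 0.17, "hand": 0}
    - {"offset": [-345, 304, 12], "roll": 0.18, "hand": 0}
    - {"offset": [-373, 329, 13], "roll": 0.2, "hand": 0}
    - {"offset": [-401, 353, 14], "roll": 0.21, "hand": 0}
    - {"offset": [-429, 378, 15], "roll": 0.23, "hand": 0}
    - {"offset": [-457, 403, 16], "roll": 0.24, "hand": 0}
    - {"offset": [-482, 425, 17], "roll": 0.26, "hand": 0}
    - {"offset": [-497, 438, 17], "roll": 0.27, "hand": 0}
    - {"offset": [-503, 443, 17], "roll": 0.27, "hand": 0}

```text
clock: 1.82
tool_pos: [0.5504, -0.0695, 0.2201]
orientation: [180.0, -0.0, -178.1]
force: [-0.4, -0.7, -0.2]
opening: 0.0005
```

Run:
```python
from h import *
snap('wrist','w1.png')
o=ctrl.get_obs();print(o['clock'],o['tool_pos'],o['orientation'],o['opening'],o['force'],o['joint_pos'])
```

```text
1.8667 [ 0.55041307 -0.06973597  0.22003223] [-1.79999824e+02 -2.85193407e-02 -1.78042503e+02] 0.000130778212145344 [0.65736966 0.22772485 0.18111659] [ 1.30001616e+01  1.00105844e+01 -1.61161653e+01 -5.89077999e-03
 -6.39012754e+01 -1.01040072e+02]
```

View pics/w1.png

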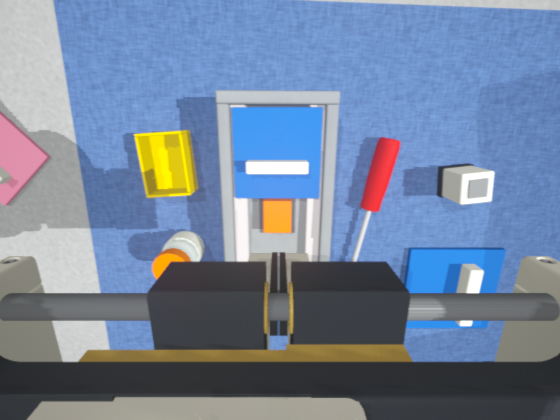

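The wrist view shows the unit nearly straight. The rib is at (277,168), the tab at (277,216) and the cover spans (233–321, 107–198). Nothing loose is close to the path.

Run:
```python
from h import *
d=np.load('pics/w1.png.npz');K,T,im=d['K'],d['T'],d['img'].astype(int)
r,g,b=im[...,0],im[...,1],im[...,2]
m=((r>200)&(g>80)&(g<180)&(b<80)).astype(np.uint8)
m[:, :220]=0;m[:,330:]=0;m[255:]=0
ys,xs=np.where(m);print('tab px',xs.min(),xs.max(),ys.min(),ys.max())
for uv in [(xs.min(),ys.min()),(xs.max()+1,ys.max()+1)]: print('tab',ray(K,T,uv,.062).round(4))
w=((r>180)&(g>180)&(b>180)).astype(np.uint8);w[:,:242]=0;w[:,313:]=0;w[:150]=0;w[190:]=0
ys,xs=np.where(w);c,s,a=cv2.minAreaRect(np.c_[xs,ys].astype(np.float32));print('rib',c,s,a)
for uv in [(xs.min(),ys.min()),(xs.max()+1,ys.max()+1)]: print('rib',ray(K,T,uv,.075).round(4))
bl=((b>130)&(b>r+90)&(r<40)).astype(np.uint8);bl[:100]=0;bl[202:]=0;bl[:,:226]=0;bl[:,327:]=0
ys,xs=np.where(bl);print('cover',xs.min(),xs.max(),ys.min(),ys.max())
for uv in [(xs.min(),ys.min()),(xs.max()+1,ys.max()+1)]: print('cover',ray(K,T,uv,.060).round(4))
for uv in [(217,92),(339,92)]: print('wall',ray(K,T,uv,.066).round(4))
```

```text
tab px 264 290 200 231
tab [ 0.5479 -0.0832  0.062 ]
tab [ 0.5824 -0.0536  0.062 ]
rib (277.0, 167.0) (12.0, 62.0) 90.0
rib [ 0.5066 -0.1005  0.075 ]
rib [ 0.5172 -0.0396  0.075 ]Traceback (most recent call last):
  File "<stdin>", line 12, in <module>
    return umr_minimum(a, axis, None, out, keepdims, initial, where)
ValueError: zero-size array to reduction operation minimum which has no identity
```

Emit:
jog_arm:
  motion:
    - {"offset": [-5, 0, 12], "roll": 0, "hand": 0}
    - {"offset": [-10, 0, 35], "roll": 0, "hand": 0}
    - {"offset": [-17, -1, 62], "roll": 0, "hand": 0}
    - {"offset": [-17, -1, 88], "roll": 0, "hand": 0}
    - {"offset": [-17, -1, 110], "roll": 0, "hand": 0}
    - {"offset": [-17, -1, 124], "roll": 0, "hand": 0}
    - {"offset": [-17, -1, 132], "roll": 0, "hand": 0}
    - {"offset": [-17, -1, 135], "roll": 0, "hand": 0}
    - {"offset": [-17, -1, 135], "roll": 0, "hand": 0}
    - {"offset": [-17, -1, 135], "roll": 0, "hand": 0}

```text
clock: 2.7
tool_pos: [0.5667, -0.0728, 0.0863]
orientation: [-180.0, 0.1, -178.2]
force: [0.5, 0.3, 0.5]
opening: 0.0005
```

Run:
```python
from h import *
o=ctrl.get_obs();tooloff([.567,-.071,.059]);print(o['force'],o['clock'])
s=snap('side','s2.png')[0]
cv2.imwrite('pics/s2c.png',cv2.resize(s[130:250,220:360][:,:,::-1],None,fx=5,fy=5,interpolation=cv2.INTER_CUBIC))
```

```text
offset mm [-0.4  1.8 27.3] pos [ 0.5667 -0.0728  0.0863] rpy [-1.8000e+02  6.0000e-02 -1.7819e+02]
[0.46439958 0.25231524 0.50146385] 2.7
```

View pics/s2c.png

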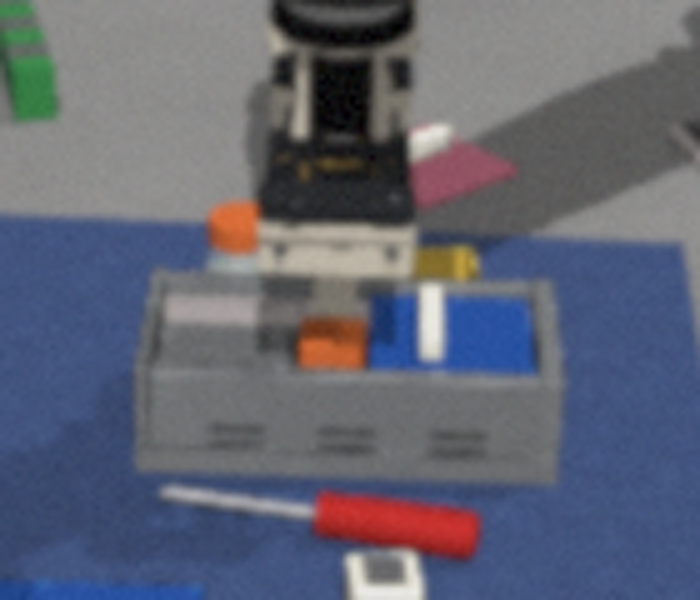

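The side view shows the closed fingertips directly over the orange tab (crop 335,300 above 333,340), clear of the cover. Now I'll press.

Emit:
jog_arm:
  motion:
    - {"offset": [0, 2, 4], "roll": 0, "hand": 0}
    - {"offset": [0, 2, 8], "roll": 0, "hand": 0}
    - {"offset": [0, 2, 11], "roll": 0, "hand": 0}
    - {"offset": [0, 2, 13], "roll": 0, "hand": 0}
    - {"offset": [0, 2, 15], "roll": 0, "hand": 0}
    - {"offset": [0, 2, 17], "roll": 0, "hand": 0}
    - {"offset": [0, 2, 19], "roll": 0, "hand": 0}
    - {"offset": [0, 2, 21], "roll": 0, "hand": 0}
    - {"offset": [0, 2, 23], "roll": 0, "hand": 0}
    - {"offset": [0, 2, 24], "roll": 0, "hand": 0}

```text
clock: 3.58
tool_pos: [0.566, -0.0704, 0.0613]
orientation: [180.0, -0.0, -178.2]
force: [-1.3, 1.6, 3.6]
opening: 0.0006
```

Emit:
jog_arm:
  motion:
    - {"offset": [0, 0, 1], "roll": 0, "hand": 0}
    - {"offset": [0, 0, 2], "roll": 0, "hand": 0}
    - {"offset": [0, 0, 3], "roll": 0, "hand": 0}
    - {"offset": [0, 0, 3], "roll": 0, "hand": 0}
    - {"offset": [0, 0, 3], "roll": 0, "hand": 0}

```text
clock: 4.0
tool_pos: [0.5661, -0.0704, 0.0592]
orientation: [-180.0, 0.0, -178.2]
force: [-4.8, 2.2, 11.0]
opening: 0.0008
```

Emit:
jog_arm:
  motion:
    - {"offset": [0, 0, 1], "roll": 0, "hand": 0}
    - {"offset": [0, 0, 1], "roll": 0, "hand": 0}
    - {"offset": [0, 0, -4], "roll": 0, "hand": 0}
    - {"offset": [0, 0, -15], "roll": 0, "hand": 0}
    - {"offset": [0, 0, -35], "roll": 0, "hand": 0}
    - {"offset": [0, 0, -47], "roll": 0, "hand": 0}
    - {"offset": [10, 0, -50], "roll": 0, "hand": 0}
    - {"offset": [30, 0, -50], "roll": 0, "hand": 0}
    - {"offset": [55, 1, -50], "roll": 0, "hand": 0}
    - {"offset": [73, 1, -50], "roll": 0, "hand": 0}
    - {"offset": [81, 1, -50], "roll": 0, "hand": 0}
    - {"offset": [81, 1, -50], "roll": 0, "hand": 0}
    - {"offset": [81, 1, -50], "roll": 0, "hand": 0}

```text
clock: 5.08
tool_pos: [0.4856, -0.072, 0.1089]
orientation: [180.0, 0.1, -178.2]
force: [0.1, 0.3, 0.5]
opening: 0.0006
```

Run:
```python
from h import *
o=ctrl.get_obs();tooloff([.485,-.0715,.074]);print(o['force'],o['clock'])
s=snap('side','s3.png')[0]
cv2.imwrite('pics/s3c.png',cv2.resize(s[130:250,220:360][:,:,::-1],None,fx=5,fy=5,interpolation=cv2.INTER_CUBIC))
```

```text
offset mm [ 0.7  0.5 34.9] pos [ 0.4856 -0.072   0.1089] rpy [ 1.8000e+02  7.0000e-02 -1.7815e+02]
[0.12516326 0.30944495 0.54206416] 5.0833
```

View pics/s3c.png

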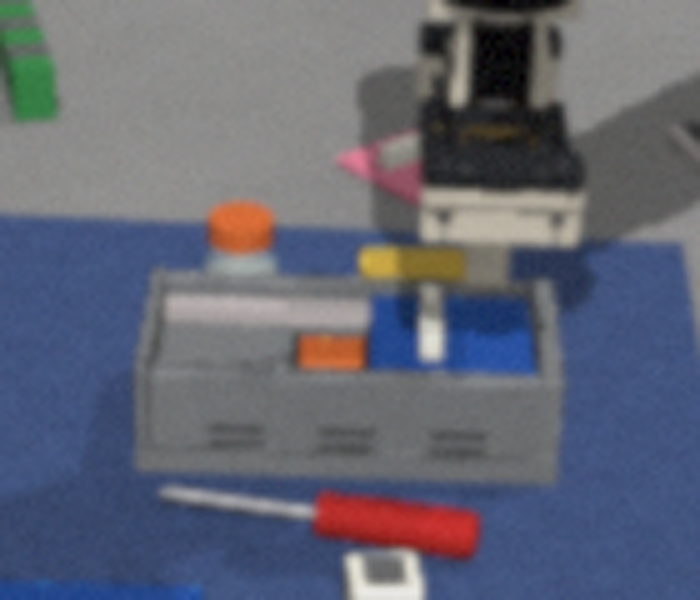

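The side view shows the tab pressed in (crop 333,350, its top lower than before) and the fingers behind the white rib (490,265 vs rib 431,325). I'll descend and start the push.

Emit:
jog_arm:
  motion:
    - {"offset": [0, 0, 8], "roll": 0, "hand": 0}
    - {"offset": [0, 0, 20], "roll": 0, "hand": 0}
    - {"offset": [0, 0, 29], "roll": 0, "hand": 0}
    - {"offset": [0, 0, 33], "roll": 0, "hand": 0}
    - {"offset": [0, 0, 34], "roll": 0, "hand": 0}
    - {"offset": [0, 0, 34], "roll": 0, "hand": 0}
    - {"offset": [-3, 0, 34], "roll": 0, "hand": 0}
    - {"offset": [-6, 0, 34], "roll": 0, "hand": 0}
    - {"offset": [-9, 0, 34], "roll": 0, "hand": 0}
    - {"offset": [-11, 0, 34], "roll": 0, "hand": 0}
    - {"offset": [-13, 0, 34], "roll": 0, "hand": 0}
    - {"offset": [-15, 0, 34], "roll": 0, "hand": 0}
    - {"offset": [-17, 0, 34], "roll": 0, "hand": 0}
    - {"offset": [-19, 0, 34], "roll": 0, "hand": 0}
    - {"offset": [-21, 0, 34], "roll": 0, "hand": 0}

```text
clock: 6.38
tool_pos: [0.5063, -0.0714, 0.0746]
orientation: [-180.0, -0.0, -178.2]
force: [-0.3, 0.8, 0.5]
opening: 0.0004
```

Run:
```python
from h import *
o=ctrl.get_obs();tooloff([.5975,-.068,.074]);print(o['force'],o['clock'])
s=snap('side','s4.png')[0]
cv2.imwrite('pics/s4c.png',cv2.resize(s[130:250,220:360][:,:,::-1],None,fx=5,fy=5,interpolation=cv2.INTER_CUBIC))
```

```text
offset mm [-91.3   0.5   0.6] pos [ 0.5063 -0.0714  0.0746] rpy [-1.8000e+02 -1.0000e-02 -1.7818e+02]
[-0.34570332  0.77912158  0.48557761] 6.3833
```

View pics/s4c.png

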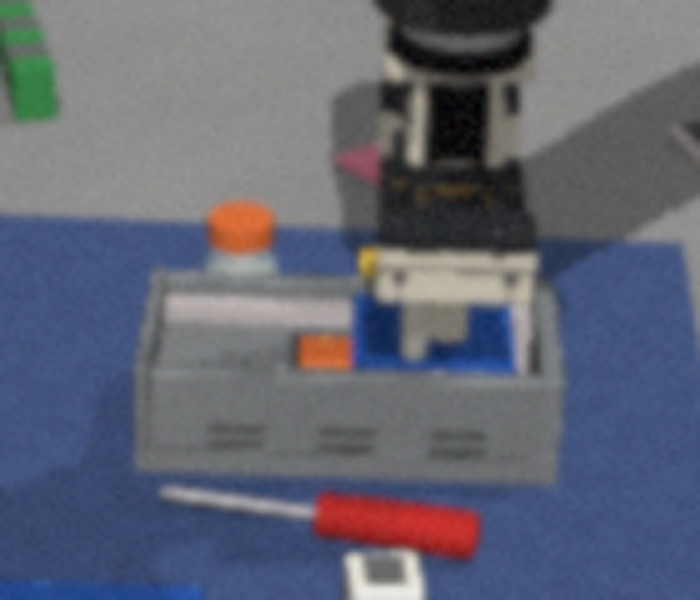

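The cover is sliding flat, its front edge now over the pressed tab (crop 353,345), with the fingers against the rib. The push continues at a steady pace.

Emit:
jog_arm:
  motion:
    - {"offset": [-2, 0, 0], "roll": 0, "hand": 0}
    - {"offset": [-5, 0, 0], "roll": 0, "hand": 0}
    - {"offset": [-8, 0, 0], "roll": 0, "hand": 0}
    - {"offset": [-11, 0, 0], "roll": 0, "hand": 0}
    - {"offset": [-14, 0, 0], "roll": 0, "hand": 0}
    - {"offset": [-17, 0, 0], "roll": 0, "hand": 0}
    - {"offset": [-20, 0, 0], "roll": 0, "hand": 0}
    - {"offset": [-23, 0, 0], "roll": 0, "hand": 0}
    - {"offset": [-26, 0, 0], "roll": 0, "hand": 0}
    - {"offset": [-29, 0, 0], "roll": 0, "hand": 0}
    - {"offset": [-32, 0, 0], "roll": 0, "hand": 0}
    - {"offset": [-35, 0, 0], "roll": 0, "hand": 0}
    - {"offset": [-38, 0, 0], "roll": 0, "hand": 0}
    - {"offset": [-41, 0, 0], "roll": 0, "hand": 0}
    - {"offset": [-44, 0, 0], "roll": 0, "hand": 0}
    - {"offset": [-47, 0, 0], "roll": 0, "hand": 0}
    - {"offset": [-50, 0, 0], "roll": 0, "hand": 0}

```text
clock: 7.85
tool_pos: [0.5564, -0.0697, 0.0745]
orientation: [180.0, -0.0, -178.2]
force: [-0.8, 0.6, 1.5]
opening: 0.0005
```

Emit:
jog_arm:
  motion:
    - {"offset": [-3, 0, 0], "roll": 0, "hand": 0}
    - {"offset": [-6, 0, 0], "roll": 0, "hand": 0}
    - {"offset": [-9, 0, 0], "roll": 0, "hand": 0}
    - {"offset": [-12, 0, 0], "roll": 0, "hand": 0}
    - {"offset": [-15, 0, 0], "roll": 0, "hand": 0}
    - {"offset": [-18, 0, 0], "roll": 0, "hand": 0}
    - {"offset": [-21, 0, 0], "roll": 0, "hand": 0}
    - {"offset": [-24, 0, 0], "roll": 0, "hand": 0}
    - {"offset": [-27, 0, 0], "roll": 0, "hand": 0}
    - {"offset": [-30, 0, 0], "roll": 0, "hand": 0}
    - {"offset": [-33, 0, 0], "roll": 0, "hand": 0}
    - {"offset": [-36, 0, 0], "roll": 0, "hand": 0}
    - {"offset": [-38, 0, 0], "roll": 0, "hand": 0}
    - {"offset": [-40, 0, 0], "roll": 0, "hand": 0}
    - {"offset": [-41, 0, 0], "roll": 0, "hand": 0}
    - {"offset": [-41, 0, 0], "roll": 0, "hand": 0}

```text
clock: 9.18
tool_pos: [0.5974, -0.0684, 0.0745]
orientation: [180.0, 0.0, -178.2]
force: [0.2, 0.3, 0.2]
opening: 0.0001
```

Next I'll back off the rib, lift clear, move back and look.

Emit:
jog_arm:
  motion:
    - {"offset": [3, 0, 0], "roll": 0, "hand": 0}
    - {"offset": [7, 0, 0], "roll": 0, "hand": 0}
    - {"offset": [8, 0, -8], "roll": 0, "hand": 0}
    - {"offset": [8, 0, -25], "roll": 0, "hand": 0}
    - {"offset": [8, 0, -50], "roll": 0, "hand": 0}
    - {"offset": [8, 0, -80], "roll": 0, "hand": 0}
    - {"offset": [8, 0, -110], "roll": 0, "hand": 0}
    - {"offset": [20, 0, -135], "roll": 0, "hand": 0}
    - {"offset": [35, 0, -150], "roll": 0, "hand": 0}
    - {"offset": [50, 0, -155], "roll": 0, "hand": 0}
    - {"offset": [50, 0, -155], "roll": 0, "hand": 0}
    - {"offset": [50, 0, -155], "roll": 0, "hand": 0}

```text
clock: 10.18
tool_pos: [0.5467, -0.0701, 0.231]
orientation: [180.0, 0.1, -178.2]
force: [0.3, -0.1, 0.3]
opening: 0.0004
```

Run:
```python
from h import *
o=ctrl.get_obs();print(o['tool_pos'],o['force'],o['clock'])
s=snap('side','s5.png')[0];w=snap('wrist','w5.png')[0]
a=cv2.resize(s[130:250,220:360],(490,420),interpolation=cv2.INTER_CUBIC)
b=cv2.resize(w[70:300,180:380],(310,356),interpolation=cv2.INTER_CUBIC)
c=np.zeros((420,800,3),np.uint8);c[:,:490]=a;c[:356,490:]=b
cv2.imwrite('pics/f5.png',c[:,:,::-1])
```

```text
[ 0.54674637 -0.07005579  0.23104774] [ 0.31970027 -0.13752222  0.32264389] 10.1833
```

View pics/f5.png

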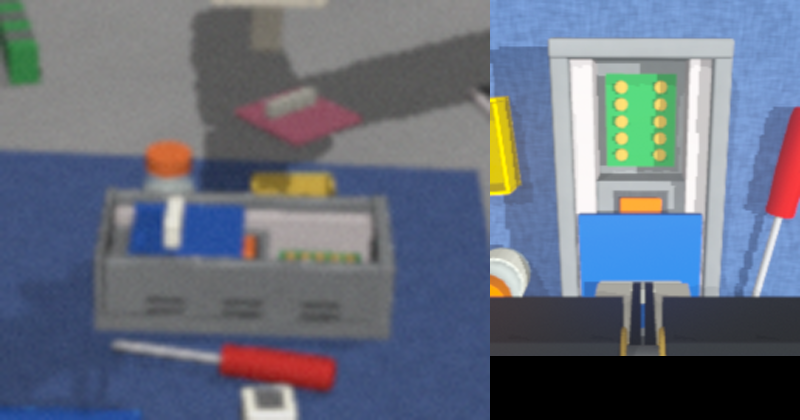

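The picture shows the cover flat on the rails, with its rear edge (547,213 in the wrist half) over the pressed tab. About half of the tab still shows, which puts the cover's origin near +45 mm. All ten terminals are bared, and the loose parts are where they were.

Run:
```python
from h import *
d=np.load('pics/w5.png.npz');p=ray(d['K'],d['T'],(276.8,207.6),.060);print('cover rear edge, unit x mm',(p[0]-.557)*1000)
print(order.close_job())
```

```text
cover rear edge, unit x mm -0.8388359272591961
the job is handed in; nothing more can be done
None
```

The terminal compartment is open and the job is handed in, at about 10 s on the clock. With closed fingertips I pressed the orange tab to its stop, then pushed the blue cover along the rails by its white rib and withdrew.

**Tab:** at the stop the fingertips were 48.2 mm above the bench with 11 N on them, matching the 48 mm given for fully in.

**Cover:** my last pictures show it lying flat on the rails with all ten terminals bared. Its rear edge measured −0.8 mm on the unit, which puts its origin at about +44 mm, against the +45 mm park point and the +25 mm needed.

**Loose parts:** the screwdriver, jar, relay and parts bin looked unmoved in the last pictures, and nothing came near them.

**Forces:** the readings taken at the end of each move were never above about 12 N. I did not record them between those points.

No check failed. The two cameras disagreed by 2–3 mm on the tab's position, so I used a value in between.

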